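# Set up the colour-mixing place

## Task

Set the table ready for mixing the next colour: stand each of the three red-lidded paint jars upright, down inside the wooden jar holder of its own size (small in small, medium in medium, large in large), and lift only the top cup out of the nest and stand it upright in the middle of the scale's pan. Set everything down rather than dropping it, leave the other cups nested where they are, and leave the thinner bottle standing where it is.

Things in the scene. Friction and masses are not known exactly. Their poses are not given: they have to be found in the camera images.
- jar_small: The small of three glass paint jars: an upright straight-sided cylinder, dark glass with a blank tape label and a closed red lid as wide as the jar; diameter 42 mm, total height 60 mm including the lid. Loose, can be gripped anywhere on its side. Origin: centre of its underside, z up. Its yaw does not matter.
- jar_medium: The medium of three glass paint jars: an upright straight-sided cylinder, dark glass with a blank tape label and a closed red lid as wide as the jar; diameter 54 mm, total height 75 mm including the lid. Loose, can be gripped anywhere on its side. Origin: centre of its underside, z up. Its yaw does not matter.
- jar_large: The large of three glass paint jars: an upright straight-sided cylinder, dark glass with a blank tape label and a closed red lid as wide as the jar; diameter 66 mm, total height 95 mm including the lid. Loose, can be gripped anywhere on its side. Origin: centre of its underside, z up. Its yaw does not matter.
- holder_small: The small of three heavy round jar holders of turned pale wood, with a round recess 58 mm wide (8 mm of play all round for the small jar); outer diameter 84 mm, height 28 mm, floor of the recess 10 mm above the table. It does not move. Origin: centre of its underside, z up.
- holder_medium: The medium of three heavy round jar holders of turned pale wood, with a round recess 70 mm wide (8 mm of play all round for the medium jar); outer diameter 96 mm, height 28 mm, floor of the recess 10 mm above the table. It does not move. Origin: centre of its underside, z up.
- holder_large: The large of three heavy round jar holders of turned pale wood, with a round recess 82 mm wide (8 mm of play all round for the large jar); outer diameter 108 mm, height 28 mm, floor of the recess 10 mm above the table. It does not move. Origin: centre of its underside, z up.
- cup_top: The top one of a nest of three alike white plastic mixing cups: open, tapering from 67 mm wide at the rim to 43 mm at the foot, 70 mm high, wall 1.5 mm, floor 20 mm above the foot, 30 g. It stands 20 mm higher than the cup beneath, so only the top 20 mm of its outside is free; its rim is at first 110 mm above the table. It lifts straight out. Origin: centre of its foot, z up.
- cup_next: The middle cup of the nest, the same as the top one, which is nested in it; its rim is 90 mm above the table. It stands in the lowest cup (not listed), which stands on the table. Origin: centre of its foot, z up.
- scale: A flat grey bench scale (170 x 120 mm) with a round steel pan 110 mm across and, beside the pan, a small display. The pan's upper face is 42 mm above the table and is the highest part. It does not move. Origin: on the table under the middle of the pan, z up; x points from the display to the pan.
- bottle: A white plastic thinner bottle with a cap, 52 mm wide, 150 mm high, standing at the far side of the work area. Not to be moved. Origin: centre of its underside, z up.
Not all that is in view belongs to the job. Leave any purple look-alike of the holder_small alone.

How it is judged:
By the outcome, as a careful person would: the job done as asked, in the order asked, and still so for the second after the job is handed in, with the robot touching nothing.
It also fails if it takes over 128 s, if anything falls off the work surface, if the arm or the gripper's body presses on something with over 40 N, if the wrist force passes 120 N, or if a joint passes its speed limit or range.

## Robot

A 6-joint arm with a two-finger parallel gripper is mounted at the origin on the work surface. World frame = base frame: x ahead of the robot, y to its left, z up, the work surface at z = 0. Lengths are in mm, angles in rad, forces in N, time in s.
With the tool pointing down it reaches from about 275 to 750 mm from the base axis. Payload 10.2 kg.
Tool frame: the origin (TCP) lies at the very end of the fingers, on their centre line; the grasp point (between the pads) lies 19 mm behind it; z points along the fingers, y is the line along which they close (so a half turn about z gives the same grasp; the last joint's range is limited). The gripper opens to 85 mm and grips with 20 to 120 N. Pads are 22 mm wide; open, the fingers measure 114 mm over their backs; the gripper's body (76 mm by 85 mm) begins 54 mm behind the grasp point. The pads swing forward as they close: fully open they stand 13 mm farther back than shut.
Start: joints at [-1.381, 0.313, 1.498, -0, 1.331, -0.223], TCP at [210.605, -480.912, 231.294] pointing down, gripper open.
Joint ranges: [-2.94, 2.94], [-0.97, 2.17], [0.19, 2.56], [-1.23, 4.37], [0.02, 3.11], [-2.88, 2.88]. Speed limits (rad/s): [2.39, 2.39, 3.01, 3.14, 3.14, 3.14].

## Interface

Orientations are given as a unit quaternion [w, x, y, z].
In Python, from rig import * gives the robot as it stands. The module is installed in compiled form; this text tells all that it offers.
- The arm moves only by the shell command python3 -m crank 'ROWS' [FORCE]. ROWS is JSON, a list that holds one entry, the list of rows, each a list of 7 numbers: the shift along the tool's x, y, z in units of 25 mm (1.0 is 25 mm), then the turn, a rotation vector about the tool's x, y, z in units of 8 degrees (1.0 is 8 degrees), then the finger opening in mm, from 0 to 85.4. A call has exactly 8 rows; each row shifts and turns the commanded pose from where the row before left it, along the tool's axes as they then stand; what a row does not reach is not made up. A row lasts 1/10 s, in which the tool goes at most 50 mm and 8.59 degrees, less where a joint would pass 70% of its speed; a pose out of reach is approached as far as the arm can. A call is refused whole if a number of a shift passes 1 or a number of a turn 1, either way. A call with a gripper value outside its range is refused whole. The fingers move at their own pace and stop on an object; FORCE is the grip in N (left out, the last holds). Time passes only in rows, so rows that do not move let the fingers close, or fill a call up. It gives the time, the measured TCP pose, the force, the opening and the grip force at its end, in the units of the state.
- sense(): the state, without advancing time (a new reading comes with each control period).
- capture(name): name is "side" or "top"; returns the picture (480x640x3 uint8, blue, green, red); there is no depth.
- camera_model(name): a dict with "fx", "fy", "cx", "cy" (pixels), "world_from_camera" (4x4, takes a point from camera to world coordinates). Camera axes: x right, y up, looking along -z (the intrinsics and any distortion apply to the point x, -y, -z); pixel columns grow to the right and rows downward; lengths in mm; the calibration is good to about 2 mm. A picture is of the moment at which its call begins. camera_model takes no time and is no camera call.
- finish_job(): hands the job in; it is judged then, once.
The state is a dict: "time_s": time; "joints": joint angles; "dq": joint speeds; "tau": joint torques, N m; "eef_pos": TCP position; "ee_rot": TCP orientation; "force": force on the tool from outside, world axes, zero at the start; "wrist_torque": the same for the moment, N m; "grip_width": opening from 0.0 (shut) to 1.0 (fully open); "grip_force": force on a finger pad.
Only numpy, scipy, OpenCV 4.12 (cv2) and the standard library are available. Lean on these libraries where they do the work, as an engineer would, in place of code of your own. Each camera call takes 0.05 s, during which the arm holds its last target. There are 200 camera calls.

## Working session

There is one attempt and no reset: what is moved stays moved. The work goes in short steps, Python scripts to look and compute and a shell command to move; the robot and the scene stay as the last step left them, time stands still between calls to the robot, and variables do not carry over. Pictures are saved under pics/ and viewed, at most 15 in all, crops included, and the job is handed in when it is done.

```bash
mkdir -p pics
python3 - <<'E'
from rig import *
import cv2,numpy as np
for n in("top","side"):
    cv2.imwrite(f"pics/{n}0.png",capture(n)); m=camera_model(n); print({k:(np.round(v,3).tolist() if k=="world_from_camera" else v) for k,v in m.items()})
s=sense(); print(s)
E
```

```text
{'fx': 611.8371806334064, 'fy': 611.8371806334064, 'cx': 318.7001032276775, 'cy': 232.94914846093377, 'world_from_camera': [[0.0, 0.995, -0.1, 437.084], [-1.0, -0.001, -0.011, 17.849], [-0.011, 0.1, 0.995, 1625.143], [0.0, 0.0, 0.0, 1.0]]}
{'fx': 621.5158410117635, 'fy': 621.5158410117635, 'cx': 315.16569402295784, 'cy': 230.3620013973972, 'world_from_camera': [[-0.9, 0.306, -0.309, 190.24], [-0.435, -0.635, 0.639, 852.447], [-0.0, 0.709, 0.705, 970.003], [0.0, 0.0, 0.0, 1.0]]}
{'time_s': 0.1, 'joints': array([-1.38136363e+00,  3.13381325e-01,  1.49836350e+00,  2.62930303e-06,
        1.33104568e+00, -2.23402670e-01]), 'dq': array([ 1.02714627e-04, -1.83379315e-03, -2.68751416e-03, -9.97507718e-05,
        2.16504104e-03, -4.57498724e-05]), 'tau': array([ 2.60669265e-03, -4.12900901e+01, -2.60142249e+01, -2.60671432e-04,
        2.99431093e-03,  8.61402725e-06]), 'eef_pos': array([ 210.5756399 , -480.65425573,  230.79792776]), 'ee_rot': array([-5.98815587e-04,  9.78771296e-01,  2.04954609e-01,  1.14488996e-05]), 'force': array([-0.26263653, -0.93715879,  0.24985816]), 'wrist_torque': array([-0.02939288,  0.06463129, -0.00463094]), 'grip_force': 0.0, 'grip_width': 1.0013332732996294}
```

View pics/top0.png

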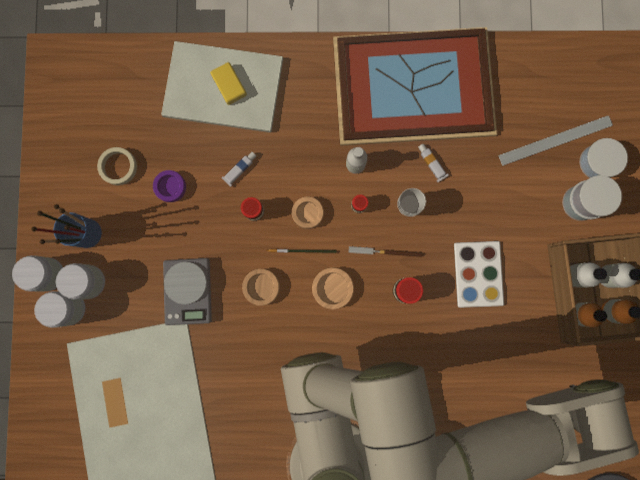

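View pics/side0.png

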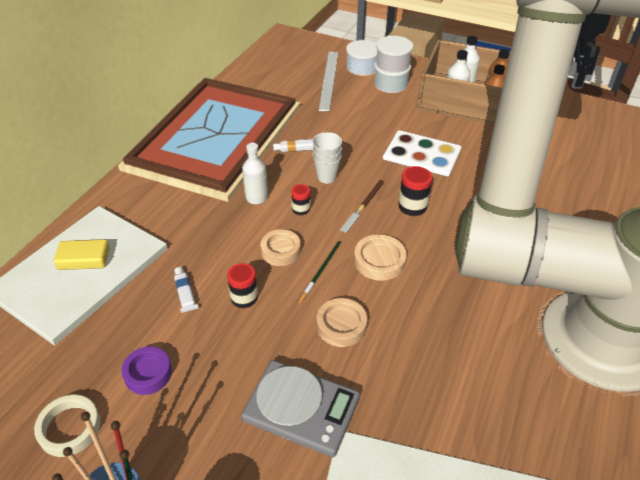

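The top view shows the red lids at (360,203) small, (251,208) medium and (408,291) large. The holders are at (307,212) small, (261,287) medium and (333,288) large, the nest at (411,202) and the pan at (185,283). The side view shows the same layout with clear approaches.

```bash
cat > h.py <<'E'
import cv2,numpy as np
from rig import *
def ray(n,u,v,z):
    m=camera_model(n);T=np.array(m["world_from_camera"])
    d=T[:3,:3]@np.array([(u-m["cx"])/m["fx"],-(v-m["cy"])/m["fy"],-1]);o=T[:3,3]
    return (o+d*(z-o[2])/d[2])[:2]
def blob(img,mask,seed,r,close=5):
    w=np.zeros(mask.shape,np.uint8);cv2.circle(w,seed,r,255,-1)
    k=cv2.bitwise_and(mask,w);k=cv2.morphologyEx(k,cv2.MORPH_CLOSE,np.ones((close,close)))
    c=max(cv2.findContours(k,cv2.RETR_EXTERNAL,cv2.CHAIN_APPROX_NONE)[0],key=cv2.contourArea)
    return cv2.fitEllipse(cv2.convexHull(c)),cv2.boundingRect(c)
def red(h): return cv2.inRange(h,(0,170,90),(6,255,255))|cv2.inRange(h,(174,170,90),(180,255,255))
E
python3 - <<'E'
from h import *
S={"top":[("js",(360,203),14,60),("jm",(251,208),16,75),("jl",(408,291),19,95),("hs",(307,212),22,28),("hm",(261,287),25,28),("hl",(333,288),27,28),("pan",(185,283),24,42)],
"side":[("js",(300,192),20,60),("jm",(242,272),22,75),("jl",(416,178),24,95),("hs",(280,246),28,28),("hm",(341,320),34,28),("hl",(380,256),33,28),("pan",(290,396),37,42)]}
for n in S:
    im=cv2.imread(f"pics/{n}0.png");h=cv2.cvtColor(im,cv2.COLOR_BGR2HSV)
    for k,s,r,z in S[n]:
        if k[0]=="j":m=red(h)
        elif k=="pan":m=cv2.inRange(h,(0,0,125),(180,60,255))
        else:m=cv2.inRange(h,(5,60,150),(25,150,255))
        e,b=blob(im,m,s,r); print(n,k,np.round(e[0],1),np.round(e[1],1),b,np.round(ray(n,*e[0],z),1), h[s[1],s[0]])
V=[cv2.resize(cv2.imread("pics/top0.png")[y-30:y+30,x-40:x+40],(400,300),interpolation=cv2.INTER_CUBIC) for x,y in((411,202),(185,283),(307,212))]
s=cv2.resize(cv2.imread("pics/side0.png")[125:200,280:380],(400,300),interpolation=cv2.INTER_CUBIC)
cv2.imwrite("pics/c1.png",np.vstack([np.hstack(V[:2]),np.hstack([V[2],s])]))
E
```

```text
top js [359.6 202.3] [15.6 16.2] (352, 195, 16, 16) [673.1 -70. ] [  3 197 128]
top jm [250.7 207.3] [20.7 20.8] (240, 197, 22, 21) [658.5 209.7] [  2 185 132]
top jl [409.3 290.1] [26.3 27. ] (396, 277, 27, 27) [ 447.4 -190. ] [  2 190 133]
top hs [306.7 211.7] [30.5 31.1] (292, 197, 31, 30) [653.1  67.7] [ 14 119 184]
top hm [259.7 286.7] [35.1 36. ] (242, 269, 36, 36) [456.6 189.4] [ 15 120 161]
top hl [332.  288.1] [40.6 41. ] (312, 268, 41, 41) [452.9   1.5] [ 14 122 171]
top pan [184.2 282.7] [40.8 41.8] (164, 262, 42, 42) [466.7 383.7] [ 22  20 138]
side js [300.4 191.8] [16.2 19.4] (292, 184, 18, 17) [671.2 -67.1] [  1 191 172]
side jm [241.  275.6] [25.4 28.7] (227, 263, 29, 26) [656.5 212.8] [  1 193 172]
side jl [416.3 177.8] [23.2 31.1] (402, 167, 31, 23) [ 445.6 -183.1] [  1 192 173]
side hs [280. 246.] [55.6 55.7] (252, 218, 57, 57) [649.2  72.7] [ 16  98 234]
side hm [341. 320.] [67.9 67.9] (307, 286, 69, 69) [455.4 192.8] [ 16 102 226]
side hl [380. 256.] [65.8 65.8] (347, 223, 67, 67) [449.8   8.2] [ 17  97 236]
side pan [289.6 397.8] [69.2 74.6] (253, 363, 75, 71) [463.  386.5] [ 34  10 183]
```

View pics/c1.png

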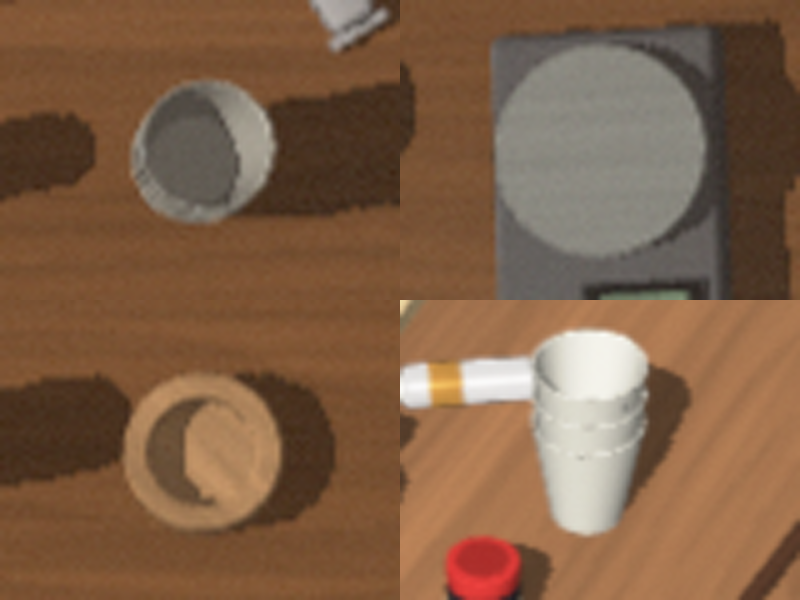

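The crops show the cup rim as a circle centred near (412,201) in the top image, and a clean pan and small-holder rim. Jar and holder fits agree between the cameras to about 3 mm.

Run:
```python
from h import *
print("cup",ray("top",412.1,201,110),"side",ray("side",280+(591.5-400)/4,125+(365-300)/4,110))
s=sense();R=__import__("scipy.spatial.transform",fromlist=["Rotation"]).Rotation.from_quat(s["ee_rot"],scalar_first=True).as_matrix()
p=s["eef_pos"];print(R.round(3));print("to jar_small, yaw-0 axes, units",(np.array([672.5,-68.5,0])-p)/25*[1,-1,-1])
```

```text
cup [ 668.73516696 -198.21446349] side [ 667.01536235 -200.76597225]
[[ 0.916  0.401 -0.   ]
 [ 0.401 -0.916  0.001]
 [ 0.    -0.001 -1.   ]]
to jar_small, yaw-0 axes, units [ 18.4769744  -16.48617023   9.23191711]
```

```bash
python3 -m crank '[[[0,0,0,0,0,1,85],[0,0,0,0,0,1,85],[0,0,0,0,0,0.956,85],[1,-1,0,0,0,0,85],[1,-1,0,0,0,0,85],[1,-1,0,0,0,0,85],[1,-1,0,0,0,0,85],[1,-1,0,0,0,0,85]]]' 50; python3 -m crank '[[[1,-1,0,0,0,0,85],[1,-1,0,0,0,0,85],[1,-1,0,0,0,0,85],[1,-1,0,0,0,0,85],[1,-1,0,0,0,0,85],[1,-1,0,0,0,0,85],[1,-1,0,0,0,0,85],[0,0,0,0,0,0,85]]]'
```

```text
time_s: 0.9
eef_pos: [336.3, -354.7, 231.1]
ee_rot: [-0.0, 1.0, -0.0, -0.0]
force: [0.5, 0.3, 0.5]
grip_width: 0.995
grip_force: 0.0
time_s: 1.7
eef_pos: [512.3, -178.1, 230.7]
ee_rot: [-0.001, 1.0, 0.002, -0.0]
force: [-0.6, 0.0, -0.1]
grip_width: 0.998
grip_force: 0.0
```

```bash
python3 -m crank '[[[1,-0.7,0,0,0,0,85],[1,-0.7,0,0,0,0,85],[1,-0.7,0,0,0,0,85],[1,-0.7,0,0,0,0,85],[1,-0.7,0,0,0,0,85],[1,-0.7,0,0,0,0,85],[0.41,-0.18,0,0,0,0,85],[0,0,0,0,0,0,85]]]' ; python3 -m crank '[[[0,0,1,0,0,0,85],[0,0,1,0,0,0,85],[0,0,1,0,0,0,85],[0,0,1,0,0,0,85],[0,0,1,0,0,0,85],[0,0,1,0,0,0,85],[0,0,1,0,0,0,85],[0,0,1,0,0,0,85]]]'
python3 - <<'E'
from h import *
cv2.imwrite("pics/s1.png",np.hstack([cv2.resize(capture("side")[120:240,220:380],(400,300)),cv2.resize(capture("top")[150:270,290:450],(400,300))]))
E
```

```text
time_s: 2.5
eef_pos: [671.2, -71.1, 230.2]
ee_rot: [-0.0, 1.0, 0.001, -0.001]
force: [0.3, -0.5, -0.6]
grip_width: 0.994
grip_force: 0.0
time_s: 3.3
eef_pos: [669.9, -72.5, 30.5]
ee_rot: [0.0, 1.0, -0.0, -0.0]
force: [0.3, -0.2, -0.3]
grip_width: 0.999
grip_force: 0.0
```

View pics/s1.png

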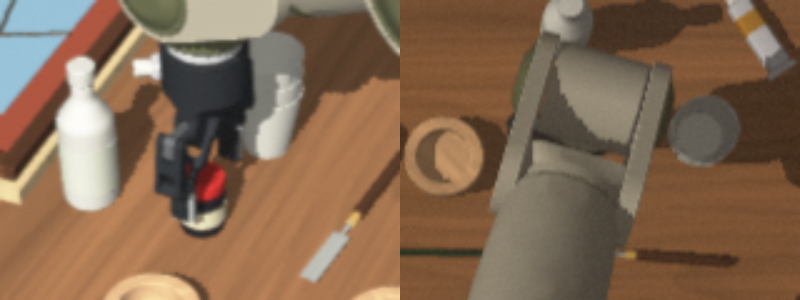

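The side crop shows the jar between the open fingers, with the bottle and nest clear.

```bash
python3 -m crank '[[[0.08,-0.14,0.18,0,0,0,85],[0,0,0,0,0,0,35],[0,0,0,0,0,0,35],[0,0,0,0,0,0,35],[0,0,0,0,0,0,35],[0,0,0,0,0,0,35],[0,0,0,0,0,0,35],[0,0,0,0,0,0,35]]]' 50
```

```text
time_s: 4.2
eef_pos: [673.4, -68.1, 28.0]
ee_rot: [0.0, 1.0, 0.0, 0.001]
force: [-0.7, 0.3, 5.2]
grip_width: 0.477
grip_force: 50.7
```

```bash
python3 -m crank '[[[0,0,-0.5,0,0,0,35],[0,0,-0.5,0,0,0,35],[0,0,-1,0,0,0,35],[-0.2,-1,-1,0,0,0,35],[-0.3,-1,0,0,0,0,35],[-0.3,-1,0,0,0,0,35],[0,-1,0,0,0,0,35],[0,-1,0,0,0,0,35]]]'; python3 -m crank '[[[0,-0.5,0,0,0,0,35],[0,0,0,0,0,0,35],[0,0,0.5,0,0,0,35],[0,0,0.5,0,0,0,35],[0,0,0.5,0,0,0,35],[0,0,0,0,0,0,35],[0,0,0,0,0,0,35],[0,0,0,0,0,0,35]]]'
python3 - <<'E'
from h import *
im=capture("side");cv2.imwrite("pics/s2.png",im[160:310,180:380].repeat(3,0).repeat(3,1))
E
```

```text
time_s: 5.0
eef_pos: [652.7, 58.1, 103.1]
ee_rot: [0.0, 1.0, 0.0, 0.0]
force: [-0.8, -0.1, -0.3]
grip_width: 0.475
grip_force: 50.6
time_s: 5.8
eef_pos: [653.2, 69.4, 64.8]
ee_rot: [0.0, 1.0, -0.0, 0.0]
force: [-0.1, 0.4, -0.5]
grip_width: 0.479
grip_force: 50.6
```

View pics/s2.png

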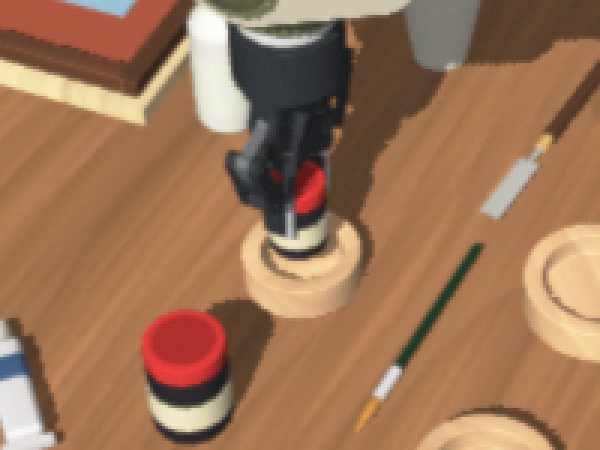

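The jar hangs just above the recess at about (280,241) in the side image, centred. Lowering it 27 mm.

```bash
python3 -m crank '[[[0,0,0.3,0,0,0,35],[0,0,0.3,0,0,0,35],[0,0,0.2,0,0,0,35],[0,0,0.1,0,0,0,35],[0,0,0.1,0,0,0,35],[0,0,0.06,0,0,0,35],[0,0,0,0,0,0,35],[0,0,0,0,0,0,35]]]'
```

```text
time_s: 6.65
eef_pos: [653.0, 69.6, 38.0]
ee_rot: [0.0, 1.0, 0.0, 0.0]
force: [-0.6, -1.4, 0.7]
grip_width: 0.481
grip_force: 50.8
```

```bash
python3 -m crank '[[[0,0,0.03,0,0,0,35],[0,0,0,0,0,0,35],[0,0,0,0,0,0,35],[0,0,0,0,0,0,35],[0,0,0,0,0,0,35],[0,0,0,0,0,0,35],[0,0,0,0,0,0,35],[0,0,0,0,0,0,35]]]'
```

```text
time_s: 7.45
eef_pos: [653.0, 69.6, 38.0]
ee_rot: [0.0, 1.0, 0.0, 0.0]
force: [-2.4, -0.7, 5.3]
grip_width: 0.475
grip_force: 51.3
```

```bash
python3 -m crank '[[[0,0,0,0,0,0,85],[0,0,0,0,0,0,85],[0,0,0,0,0,0,85],[0,0,0,0,0,0,85],[0,0,-0.3,0,0,0,85],[0,0,-0.7,0,0,0,85],[0,0,-1,0,0,0,85],[0,0,-1,0,0,0,85]]]'; python3 -m crank '[[[0,0,-1,0,0,0,85],[0.2,-1,-0.5,0,0,0,85],[0,-1,0,0,0,0,85],[0,-1,0,0,0,0,85],[0,-1,0,0,0,0,85],[0,-1,0,0,0,0,85],[0,-0.66,0,0,0,0,85],[0,0,0,0,0,0,85]]]'
python3 - <<'E'
from h import *
im=capture("side");cv2.imwrite("pics/s3.png",im[180:320,180:380].repeat(3,0).repeat(3,1))
E
```

```text
time_s: 8.25
eef_pos: [652.8, 69.6, 113.4]
ee_rot: [-0.0, 1.0, 0.0, -0.0]
force: [-0.1, 0.3, -0.2]
grip_width: 0.999
grip_force: 0.0
time_s: 9.05
eef_pos: [657.5, 213.0, 149.8]
ee_rot: [-0.0, 1.0, 0.001, 0.0]
force: [0.2, -0.3, -0.2]
grip_width: 1.001
grip_force: 0.0
```

View pics/s3.png

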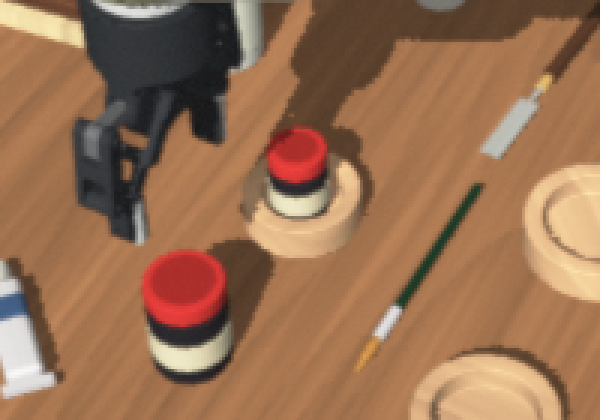

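The small jar stands inside its holder at about (280,240), and the gripper is above the medium jar.

```bash
python3 -m crank '[[[0.04,0.05,1,0,0,0,85],[0,0,1,0,0,0,85],[0,0,1,0,0,0,85],[0,0,1,0,0,0,85],[0,0,0.6,0,0,0,85],[0,0,0.1,0,0,0,85],[0,0,0,0,0,0,85],[0,0,0,0,0,0,85]]]'; python3 -m crank '[[[0,0,0,0,0,0,48],[0,0,0,0,0,0,48],[0,0,0,0,0,0,48],[0,0,0,0,0,0,48],[0,0,0,0,0,0,48],[0,0,0,0,0,0,48],[0,0,0,0,0,0,48],[0,0,0,0,0,0,48]]]' 60
```

```text
time_s: 9.9
eef_pos: [659.6, 209.8, 33.6]
ee_rot: [-0.0, 1.0, -0.0, 0.001]
force: [-0.0, -0.4, 0.5]
grip_width: 0.995
grip_force: 0.0
time_s: 10.7
eef_pos: [659.3, 210.0, 33.0]
ee_rot: [-0.0, 1.0, 0.0, 0.001]
force: [-0.5, -0.3, 5.7]
grip_width: 0.62
grip_force: 63.2
```

```bash
python3 -m crank '[[[0,0,-0.5,0,0,0,48],[0,0,-0.7,0,0,0,48],[0,0,-1,0,0,0,48],[-1,0.2,-0.3,0,0,0,48],[-1,0.2,0,0,0,0,48],[-1,0.2,0,0,0,0,48],[-1,0.16,0,0,0,0,48],[-1,0,0,0,0,0,48]]]'; python3 -m crank '[[[-1,0,0,0,0,0,48],[-1,0,0,0,0,0,48],[-0.8,0,0,0,0,0,48],[-0.28,0,0.3,0,0,0,48],[0,0,0.5,0,0,0,48],[0,0,0,0,0,0,48],[0,0,0,0,0,0,48],[0,0,0,0,0,0,48]]]'
python3 - <<'E'
from h import *
im=capture("side");cv2.imwrite("pics/s4.png",im[230:370,240:440].repeat(3,0).repeat(3,1))
E
```

```text
time_s: 11.5
eef_pos: [532.6, 190.4, 94.9]
ee_rot: [0.0, 1.0, -0.0, -0.0]
force: [1.1, -0.4, -1.7]
grip_width: 0.615
grip_force: 63.1
time_s: 12.3
eef_pos: [457.5, 190.8, 74.5]
ee_rot: [-0.0, 1.0, -0.0, 0.0]
force: [0.1, -0.7, -1.3]
grip_width: 0.619
grip_force: 63.2
```

View pics/s4.png

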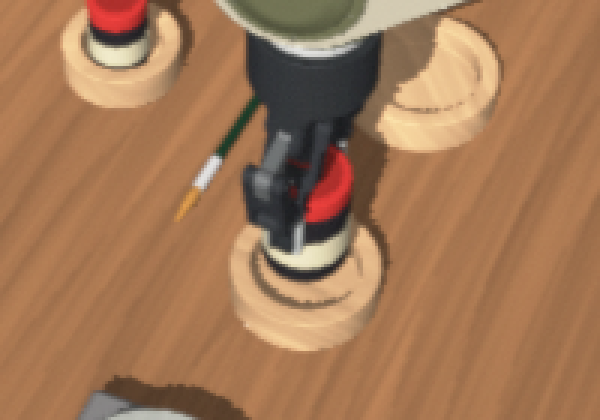

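The medium jar hangs centred above its holder at about (342,318). Lowering it.

```bash
python3 -m crank '[[[0,0,0.4,0,0,0,48],[0,0,0.4,0,0,0,48],[0,0,0.2,0,0,0,48],[0,0,0.1,0,0,0,48],[0,0,0.1,0,0,0,48],[0,0,0.05,0,0,0,48],[0,0,0,0,0,0,48],[0,0,0.03,0,0,0,48]]]';python3 -m crank '[[[0,0,0,0,0,0,48],[0,0,0,0,0,0,48],[0,0,0,0,0,0,48],[0,0,0,0,0,0,48],[0,0,0,0,0,0,48],[0,0,0,0,0,0,48],[0,0,0,0,0,0,48],[0,0,0,0,0,0,48]]]'
```

```text
time_s: 13.15
eef_pos: [457.0, 190.9, 43.0]
ee_rot: [-0.0, 1.0, 0.0, 0.0]
force: [-4.7, -0.8, 11.2]
grip_width: 0.618
grip_force: 63.8
time_s: 13.95
eef_pos: [457.0, 190.9, 43.0]
ee_rot: [-0.0, 1.0, 0.0, 0.0]
force: [-2.4, -0.3, 6.0]
grip_width: 0.621
grip_force: 63.5
```

```bash
python3 -m crank '[[[0,0,0,0,0,0,85],[0,0,0,0,0,0,85],[0,0,0,0,0,0,85],[0,0,0,0,0,0,85],[0,0,-0.3,0,0,0,85],[0,0,-0.7,0,0,0,85],[0,0,-1,0,0,0,85],[0,0,-1,0,0,0,85]]]'; python3 -m crank '[[[0,0,-1,0,0,0,85],[-0.38,0.18,-0.7,0,0,0,85],[0,1,0,0,0,0,85],[0,1,0,0,0,0,85],[0,1,0,0,0,0,85],[0,1,0,0,0,0,85],[0,1,0,0,0,0,85],[0,1,0,0,0,0,85]]]';python3 -m crank '[[[0,1,0,0,0,0,85],[0,1,0,0,0,0,85],[0,1,0,0,0,0,85],[0,1,0,0,0,0,85],[0,1,0,0,0,0,85],[0,1,0,0,0,0,85],[0,1,0,0,0,0,85],[0,1,0,0,0,0,85]]]';python3 -m crank '[[[0,1,0,0,0,0,85],[0,0,0,0,0,0,85],[0,0,0,0,0,0,85],[0,0,0,0,0,0,85],[0,0,0,0,0,0,85],[0,0,0,0,0,0,85],[0,0,0,0,0,0,85],[0,0,0,0,0,0,85]]]'
```

```text
time_s: 14.75
eef_pos: [456.7, 190.8, 118.8]
ee_rot: [0.0, 1.0, 0.0, -0.0]
force: [0.5, -0.1, 0.2]
grip_width: 0.992
grip_force: 0.0
time_s: 15.55
eef_pos: [447.2, 35.4, 160.6]
ee_rot: [0.0, 1.0, 0.0, 0.0]
force: [0.2, -0.4, -0.1]
grip_width: 0.995
grip_force: 0.0
time_s: 16.35
eef_pos: [447.2, -164.7, 160.6]
ee_rot: [0.0, 1.0, -0.0, 0.0]
force: [0.5, -0.7, -0.0]
grip_width: 0.994
grip_force: 0.0
time_s: 17.15
eef_pos: [447.4, -188.5, 160.1]
ee_rot: [0.0, 1.0, 0.0, 0.0]
force: [0.2, 0.2, 0.1]
grip_width: 0.997
grip_force: 0.0
```

```bash
python3 -m crank '[[[0,0,0.5,0,0,0,85],[0,0,0.5,0,0,0,85],[0,0,0.5,0,0,0,85],[0,0,0.4,0,0,0,85],[0,0,0,0,0,0,85],[0,0,0,0,0,0,85],[0,0,0,0,0,0,85],[0,0,0,0,0,0,85]]]'
python3 - <<'E'
from h import *
im=capture("side");cv2.imwrite("pics/s5.png",im[110:250,330:530].repeat(3,0).repeat(3,1))
E
```

```text
time_s: 17.95
eef_pos: [447.6, -188.8, 113.0]
ee_rot: [0.0, 1.0, 0.0, 0.0]
force: [1.0, -0.1, 0.6]
grip_width: 1.0
grip_force: 0.0
```

View pics/s5.png

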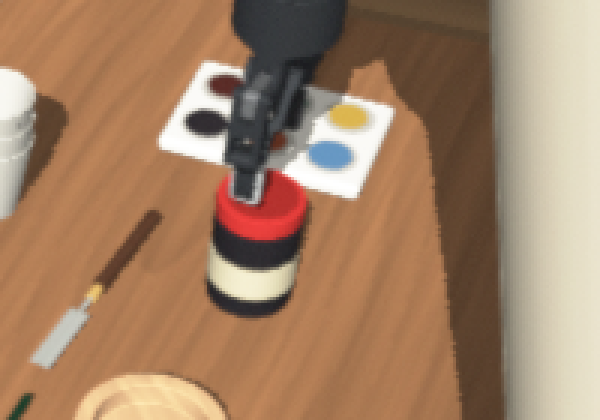

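The side crop shows the tip of the near finger at about (412,176) and the lid top of the large jar at about (417,176). I'll check the numbers for the lateral clearance.

Run:
```python
from h import *
print(ray("side",412,176,126),ray("side",412,176,113),ray("side",417.3,175.7,95))
for n,b in(("side",None),):
    h=cv2.cvtColor(cv2.imread("pics/side0.png"),cv2.COLOR_BGR2HSV);m=red(h)
    print(cv2.boundingRect(cv2.inRange(m[150:215,385:450],1,255)), h[160:200:2,416].tolist())
```

```text
[ 446.72082032 -148.04986611] [ 450.67133939 -163.46031417] [ 446.02574054 -190.81677627]
(17, 17, 31, 23) [[16, 31, 206], [25, 6, 247], [30, 1, 255], [2, 123, 228], [1, 190, 173], [1, 193, 172], [0, 191, 171], [1, 193, 172], [1, 191, 171], [1, 192, 173], [1, 191, 172], [1, 194, 191], [0, 189, 235], [1, 190, 228], [1, 191, 224], [179, 123, 89], [143, 22, 46], [132, 28, 46], [130, 17, 45], [135, 21, 48]]
```

```bash
python3 -m crank '[[[0,0.04,0.2,0,0,0,85],[0,0,0.5,0,0,0,85],[0,0,0.6,0,0,0,85],[0,0,0.6,0,0,0,85],[0,0,0.6,0,0,0,85],[0,0,0.4,0,0,0,85],[0,0,0,0,0,0,85],[0,0,0,0,0,0,85]]]'; python3 -m crank '[[[0,0,0,0,0,0,58],[0,0,0,0,0,0,58],[0,0,0,0,0,0,58],[0,0,0,0,0,0,58],[0,0,0,0,0,0,58],[0,0,0,0,0,0,58],[0,0,0,0,0,0,58],[0,0,0,0,0,0,58]]]' 70
```

```text
time_s: 18.8
eef_pos: [447.5, -189.8, 40.3]
ee_rot: [0.0, 1.0, 0.0, 0.0]
force: [0.3, 0.1, 0.3]
grip_width: 0.994
grip_force: 0.0
time_s: 19.6
eef_pos: [447.8, -189.9, 41.0]
ee_rot: [0.0, 1.0, 0.0, 0.001]
force: [-0.8, 0.8, 5.6]
grip_width: 0.755
grip_force: 77.0
```

```bash
python3 -m crank '[[[0,0,-0.5,0,0,0,58],[0,0,-0.7,0,0,0,58],[0,0,-1,0,0,0,58],[0,-0.7,-0.8,0,0,0,58],[0,-1,0,0,0,0,58],[0,-1,0,0,0,0,58],[0.22,-1,0,0,0,0,58],[0,-1,0,0,0,0,58]]]'; python3 -m crank '[[[0,-1,0,0,0,0,58],[0,-1,0,0,0,0,58],[0,-0.7,0,0,0,0,58],[0,-0.3,0.4,0,0,0,58],[0,0,0.6,0,0,0,58],[0,0,0.2,0,0,0,58],[0,0,0,0,0,0,58],[0,0,0,0,0,0,58]]]'
python3 - <<'E'
from h import *
im=capture("side");cv2.imwrite("pics/s6.png",im[160:310,290:490].repeat(3,0).repeat(3,1))
E
```

```text
time_s: 20.4
eef_pos: [453.0, -71.2, 115.9]
ee_rot: [0.0, 1.0, -0.0, 0.0]
force: [1.6, -0.2, -3.8]
grip_width: 0.758
grip_force: 78.0
time_s: 21.2
eef_pos: [453.1, 2.4, 85.4]
ee_rot: [0.0, 1.0, -0.0, 0.0]
force: [0.6, -0.1, -2.9]
grip_width: 0.76
grip_force: 78.0
```

View pics/s6.png

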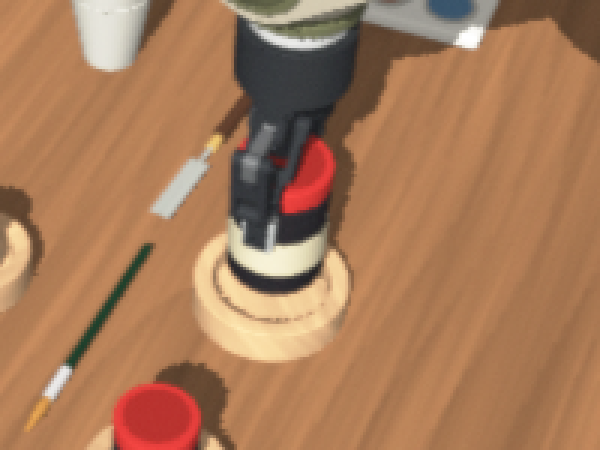

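The large jar hangs over its holder at about (383,257), roughly 2 mm to the image right. I'll nudge it and lower.

```bash
python3 -m crank '[[[0.04,-0.06,0.4,0,0,0,58],[0,0,0.4,0,0,0,58],[0,0,0.3,0,0,0,58],[0,0,0.1,0,0,0,58],[0,0,0.1,0,0,0,58],[0,0,0.05,0,0,0,58],[0,0,0.02,0,0,0,58],[0,0,0,0,0,0,58]]]';python3 -m crank '[[[0,0,0.03,0,0,0,58],[0,0,0,0,0,0,58],[0,0,0,0,0,0,58],[0,0,0,0,0,0,58],[0,0,0,0,0,0,58],[0,0,0,0,0,0,58],[0,0,0,0,0,0,58],[0,0,0,0,0,0,58]]]'
```

```text
time_s: 22.05
eef_pos: [453.9, 4.3, 51.1]
ee_rot: [0.0, 1.0, 0.0, 0.0]
force: [-2.2, 0.0, 0.5]
grip_width: 0.762
grip_force: 78.4
time_s: 22.85
eef_pos: [453.9, 4.3, 51.0]
ee_rot: [0.0, 1.0, 0.0, 0.0]
force: [-6.1, 0.7, 12.0]
grip_width: 0.758
grip_force: 79.6
```

```bash
python3 -m crank '[[[0,0,0,0,0,0,85],[0,0,0,0,0,0,85],[0,0,0,0,0,0,85],[0,0,0,0,0,0,85],[0,0,-0.3,0,0,0,85],[0,0,-0.7,0,0,0,85],[0,0,-1,0,0,0,85],[0,0,-1,0,0,0,85]]]'; python3 -m crank '[[[0,0,-1,0,0,0,85],[0,0,-1,0,0,0,85],[0.9,0.9,0,0,0,0,85],[0.9,0.9,0,0,0,0,85],[0.9,0.9,0,0,0,0,85],[0.9,0.9,0,0,0,0,85],[0.9,0.9,0,0,0,0,85],[0.9,0.9,0,0,0,0,85]]]';python3 -m crank '[[[0.9,0.9,0,0,0,0,85],[0.9,0.9,0,0,0,0,85],[0.9,0.7,0,0,0,0,85],[0.48,0.24,0,0,0,0,85],[0,0,0,0,0,0,85],[0,0,0,0,0,0,85],[0,0,0,0,0,0,85],[0,0,0,0,0,0,85]]]'
python3 - <<'E'
from h import *
im=capture("side");cv2.imwrite("pics/s7.png",np.hstack([im[80:200,250:370].repeat(3,0).repeat(3,1),im[160:280,330:450].repeat(3,0).repeat(3,1)]))
E
```

```text
time_s: 23.65
eef_pos: [453.7, 4.4, 126.3]
ee_rot: [-0.0, 1.0, 0.0, -0.0]
force: [-0.1, 0.6, 0.4]
grip_width: 0.997
grip_force: 0.0
time_s: 24.45
eef_pos: [589.6, -131.6, 175.5]
ee_rot: [-0.0, 1.0, -0.0, 0.0]
force: [0.9, 0.8, 0.5]
grip_width: 0.999
grip_force: 0.0
time_s: 25.25
eef_pos: [668.0, -198.6, 175.6]
ee_rot: [0.0, 1.0, 0.0, 0.0]
force: [-0.2, -0.1, 0.2]
grip_width: 0.995
grip_force: 0.0
```

View pics/s7.png

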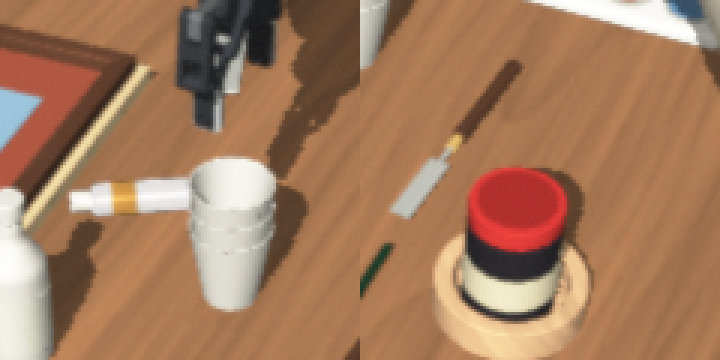

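The large jar stands in its holder (right crop), and the open gripper is above the nest with the cup rim centred near (327,142). Descending so that only the fingertips reach past the free rim.

```bash
python3 -m crank '[[[0.01,0,0.5,0,0,0,85],[0,0,0.7,0,0,0,85],[0,0,0.6,0,0,0,85],[0,0,0.6,0,0,0,85],[0,0,0.6,0,0,0,85],[0,0,0.4,0,0,0,85],[0,0,0.14,0,0,0,85],[0,0,0,0,0,0,85]]]' 20
python3 -m crank '[[[0,0,0,0,0,0,80],[0,0,0,0,0,0,76],[0,0,0,0,0,0,72],[0,0,0,0,0,0,68],[0,0,0,0,0,0,62],[0,0,0,0,0,0,60],[0,0,0,0,0,0,60],[0,0,0,0,0,0,60]]]' 20
python3 - <<'E'
from h import *
im=capture("side");cv2.imwrite("pics/s8.png",im[110:210,270:390].repeat(4,0).repeat(4,1))
E
```

```text
time_s: 26.1
eef_pos: [668.6, -199.1, 86.2]
ee_rot: [-0.0, 1.0, 0.0, -0.0]
force: [-0.5, 0.2, -0.3]
grip_width: 0.994
grip_force: 0.0
time_s: 26.9
eef_pos: [669.0, -199.3, 87.4]
ee_rot: [0.0, 1.0, 0.0, 0.001]
force: [-0.5, -0.1, 5.6]
grip_width: 0.767
grip_force: 21.8
```

View pics/s8.png

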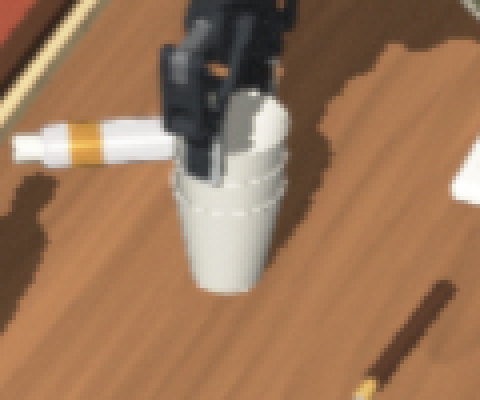

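The fingers hold the rim, with the tips ending close to the next cup's rim. Lifting a little and checking that only one cup comes.

```bash
python3 -m crank '[[[0,0,-0.1,0,0,0,60],[0,0,-0.1,0,0,0,60],[0,0,-0.2,0,0,0,60],[0,0,-0.3,0,0,0,60],[0,0,-0.3,0,0,0,60],[0,0,0,0,0,0,60],[0,0,0,0,0,0,60],[0,0,0,0,0,0,60]]]'
python3 - <<'E'
from h import *
im=capture("side");cv2.imwrite("pics/s9.png",im[100:200,270:390].repeat(4,0).repeat(4,1))
E
```

```text
time_s: 27.75
eef_pos: [668.4, -199.1, 111.2]
ee_rot: [-0.0, 1.0, 0.0, -0.0]
force: [0.0, 0.3, -1.2]
grip_width: 0.768
grip_force: 22.3
```

View pics/s9.png

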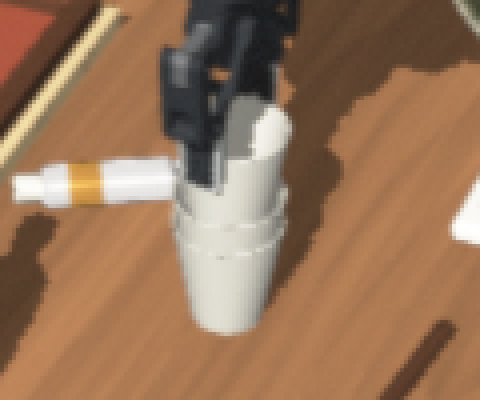

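Only the top cup has risen, and the two below still stand nested. Lifting clear, then carrying it to the pan.

```bash
python3 -m crank '[[[0,0,-0.3,0,0,0,60],[0,0,-0.4,0,0,0,60],[0,0,-0.5,0,0,0,60],[0,0,-0.6,0,0,0,60],[0,0,-0.6,0,0,0,60],[0,0,-0.6,0,0,0,60],[0,0,0,0,0,0,60],[-0.3,-0.3,0,0,0,0,60]]]' && python3 -m crank '[[[-0.7,-0.7,0,0,0,0,60],[-0.8,-0.8,0,0,0,0,60],[-0.8,-0.8,0,0,0,0,60],[-0.8,-0.8,0,0,0,0,60],[-0.8,-0.8,0,0,0,0,60],[-0.8,-0.8,0,0,0,0,60],[-0.8,-0.8,0,0,0,0,60],[-0.8,-0.8,0,0,0,0,60]]]' && python3 -m crank '[[[-0.8,-0.8,0,0,0,0,60],[-0.67,-0.8,0,0,0,0,60],[0,-0.9,0,0,0,0,60],[0,-0.9,0,0,0,0,60],[0,-0.9,0,0,0,0,60],[0,-0.9,0,0,0,0,60],[0,-0.9,0,0,0,0,60],[0,-0.9,0,0,0,0,60]]]' && python3 -m crank '[[[0,-0.9,0,0,0,0,60],[0,-0.9,0,0,0,0,60],[0,-0.9,0,0,0,0,60],[0,-0.9,0,0,0,0,60],[0,-0.9,0,0,0,0,60],[0,-0.9,0,0,0,0,60],[0,-0.9,0,0,0,0,60],[0,-0.9,0,0,0,0,60]]]'
```

```text
time_s: 28.6
eef_pos: [661.3, -192.2, 186.7]
ee_rot: [0.0, 1.0, -0.0, 0.0]
force: [0.1, 0.3, -1.6]
grip_width: 0.765
grip_force: 22.4
time_s: 29.4
eef_pos: [502.5, -33.3, 186.4]
ee_rot: [-0.0, 1.0, -0.0, -0.0]
force: [0.0, 0.7, 1.0]
grip_width: 0.77
grip_force: 22.4
time_s: 30.2
eef_pos: [466.6, 141.8, 186.5]
ee_rot: [-0.0, 1.0, 0.0, 0.0]
force: [0.0, -0.3, -0.0]
grip_width: 0.763
grip_force: 22.4
time_s: 31.0
eef_pos: [466.6, 321.8, 186.4]
ee_rot: [0.0, 1.0, 0.0, -0.0]
force: [-0.2, -1.0, 0.1]
grip_width: 0.767
grip_force: 22.4
```

```bash
python3 -m crank '[[[0,-0.8,0,0,0,0,60],[0,-0.8,0,0,0,0,60],[0,-0.6,0,0,0,0,60],[0,-0.3,0.5,0,0,0,60],[0,0,0.8,0,0,0,60],[0,0,0.8,0,0,0,60],[0,0,0.6,0,0,0,60],[0,0,0.3,0,0,0,60]]]'
python3 - <<'E'
from h import *
im=capture("side");cv2.imwrite("pics/s10.png",im[300:480,200:400].repeat(3,0).repeat(3,1))
E
```

```text
time_s: 31.8
eef_pos: [466.1, 382.5, 109.2]
ee_rot: [0.001, 1.0, -0.0, -0.001]
force: [-1.5, -0.6, -0.7]
grip_width: 0.769
grip_force: 22.4
```

View pics/s10.png

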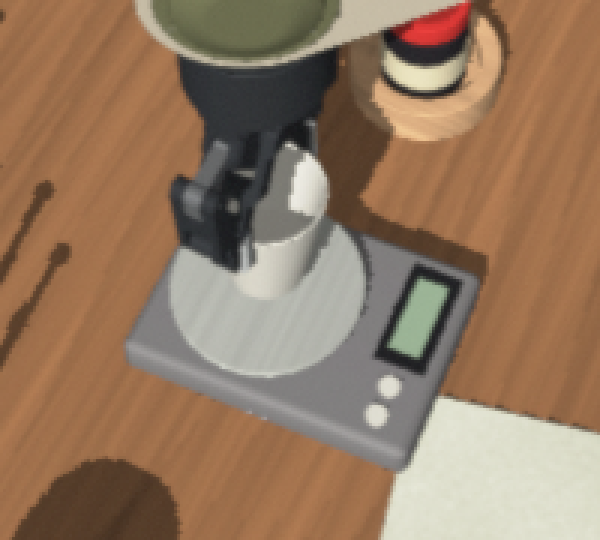

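The cup hangs upright over the pan, its foot centre near (289.5,390). The pan ellipse in this view is centred near (289,401). Checking these with rays.

Run:
```python
from h import *
im=cv2.imread("pics/side0.png");g=cv2.cvtColor(im,cv2.COLOR_BGR2HSV)
m=cv2.inRange(g,(0,0,150),(180,40,255));k=np.zeros_like(m);k[350:440,240:330]=m[350:440,240:330]
c=max(cv2.findContours(k,cv2.RETR_EXTERNAL,cv2.CHAIN_APPROX_NONE)[0],key=cv2.contourArea);e=cv2.fitEllipse(cv2.convexHull(c))
print(e,cv2.boundingRect(c),ray("side",*e[0],42),"foot",ray("side",289.7,300+271/3,62))
print(sense()["eef_pos"])
```

```text
((288.3617858886719, 395.75787353515625), (58.834556579589844, 65.54650115966797), 80.84703063964844) (256, 367, 66, 59) [466.59820999 384.05542261] foot [463.28169992 384.32577313]
[465.93871715 382.54539449 108.89632703]
```

```bash
python3 -m crank '[[[0.06,-0.05,0.2,0,0,0,60],[0,0,0.2,0,0,0,60],[0,0,0.15,0,0,0,60],[0,0,0.1,0,0,0,60],[0,0,0.06,0,0,0,60],[0,0,0.04,0,0,0,60],[0,0,0,0,0,0,60],[0,0,0,0,0,0,60]]]'; python3 -m crank '[[[0,0,0.03,0,0,0,60],[0,0,0,0,0,0,60],[0,0,0,0,0,0,60],[0,0,0,0,0,0,60],[0,0,0,0,0,0,60],[0,0,0,0,0,0,60],[0,0,0,0,0,0,60],[0,0,0,0,0,0,60]]]'
```

```text
time_s: 32.65
eef_pos: [468.4, 384.6, 92.9]
ee_rot: [-0.0, 1.0, 0.0, 0.0]
force: [0.7, -0.7, -0.9]
grip_width: 0.762
grip_force: 22.4
time_s: 33.45
eef_pos: [468.3, 384.6, 92.0]
ee_rot: [-0.0, 1.0, 0.0, -0.0]
force: [-0.5, 0.3, -0.6]
grip_width: 0.76
grip_force: 22.4
```

No contact yet, so I'm lowering in small steps.

```bash
python3 -m crank '[[[-0.04,0,0.06,0,0,0,60],[0,0,0,0,0,0,60],[0,0,0,0,0,0,60],[0,0,0,0,0,0,60],[0,0,0,0,0,0,60],[0,0,0,0,0,0,60],[0,0,0,0,0,0,60],[0,0,0,0,0,0,60]]]'; python3 -m crank '[[[0,0,0.03,0,0,0,60],[0,0,0,0,0,0,60],[0,0,0,0,0,0,60],[0,0,0,0,0,0,60],[0,0,0,0,0,0,60],[0,0,0,0,0,0,60],[0,0,0,0,0,0,60],[0,0,0,0,0,0,60]]]'
```

```text
time_s: 34.25
eef_pos: [467.3, 384.6, 90.5]
ee_rot: [-0.0, 1.0, 0.0, -0.0]
force: [0.1, -0.0, -0.7]
grip_width: 0.764
grip_force: 22.4
time_s: 35.05
eef_pos: [467.3, 384.6, 89.8]
ee_rot: [-0.0, 1.0, 0.0, 0.0]
force: [0.1, 0.2, -0.9]
grip_width: 0.769
grip_force: 22.4
```

```bash
python3 -m crank '[[[0,0,0.03,0,0,0,60],[0,0,0,0,0,0,60],[0,0,0,0,0,0,60],[0,0,0,0,0,0,60],[0,0,0,0,0,0,60],[0,0,0,0,0,0,60],[0,0,0,0,0,0,60],[0,0,0,0,0,0,60]]]'; python3 -m crank '[[[0,0,0.02,0,0,0,60],[0,0,0,0,0,0,60],[0,0,0,0,0,0,60],[0,0,0,0,0,0,60],[0,0,0,0,0,0,60],[0,0,0,0,0,0,60],[0,0,0,0,0,0,60],[0,0,0,0,0,0,60]]]'
```

```text
time_s: 35.85
eef_pos: [467.5, 384.7, 89.5]
ee_rot: [-0.0, 1.0, 0.0, 0.0]
force: [0.3, -0.6, 5.8]
grip_width: 0.767
grip_force: 22.7
time_s: 36.65
eef_pos: [467.7, 384.8, 89.5]
ee_rot: [-0.0, 1.0, 0.0, 0.001]
force: [-0.1, -0.2, 8.0]
grip_width: 0.764
grip_force: 22.8
```

```bash
python3 -m crank '[[[0,0,-0.02,0,0,0,60],[0,0,0,0,0,0,66],[0,0,0,0,0,0,70],[0,0,0,0,0,0,75],[0,0,0,0,0,0,80],[0,0,0,0,0,0,85],[0,0,0,0,0,0,85],[0,0,0,0,0,0,85]]]'; python3 -m crank '[[[0,0,-0.3,0,0,0,85],[0,0,-0.7,0,0,0,85],[0,0,-1,0,0,0,85],[0,0,-1,0,0,0,85],[0,0,-1,0,0,0,85],[0,0,-1,0,0,0,85],[0,0,-1,0,0,0,85],[0,0,0,0,0,0,85]]]';python3 -m crank '[[[-0.5,1,0,0,0,0,85],[-0.5,1,0,0,0,0,85],[-0.5,1,0,0,0,0,85],[-0.5,1,0,0,0,0,85],[-0.5,1,0,0,0,0,85],[-0.5,1,0,0,0,0,85],[0,0,0,0,0,0,85],[0,0,0,0,0,0,85]]]'
python3 - <<'E'
from h import *
cv2.imwrite("pics/f.png",capture("side"));t=capture("top");cv2.imwrite("pics/ft.png",t[140:340,140:460].repeat(2,0).repeat(2,1))
E
```

```text
time_s: 37.45
eef_pos: [467.3, 384.6, 89.0]
ee_rot: [0.0, 1.0, 0.0, -0.0]
force: [-0.3, -0.3, 0.5]
grip_width: 0.997
grip_force: 0.0
time_s: 38.25
eef_pos: [468.3, 385.2, 243.3]
ee_rot: [-0.002, 1.0, 0.0, 0.003]
force: [0.5, 0.3, -0.5]
grip_width: 0.995
grip_force: 0.0
time_s: 39.05
eef_pos: [392.4, 234.6, 239.2]
ee_rot: [-0.0, 1.0, -0.0, 0.0]
force: [-0.1, -0.2, -0.1]
grip_width: 0.994
grip_force: 0.0
```

View pics/f.png

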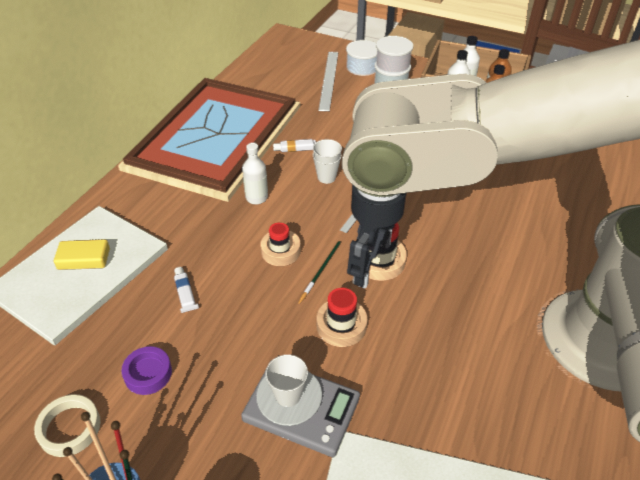

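View pics/ft.png

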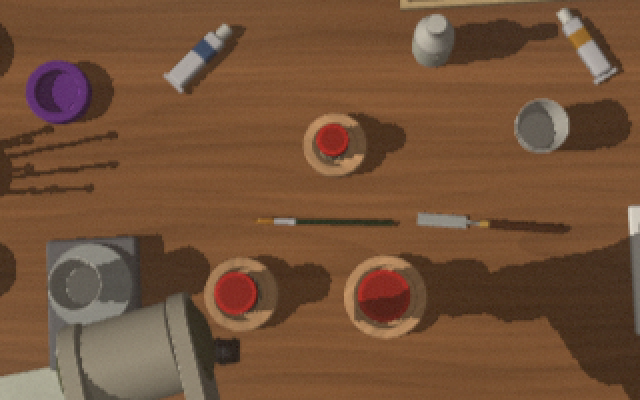

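All three jars stand in their own holders. The cup stands mid-pan (its 11 px offset in the top view is height parallax), the other two cups are still nested, and the bottle is where it was.

```bash
python3 -c "
from rig import *
print(finish_job())"
```

```text
the job is handed in; nothing more can be done
None
```

The job is handed in at about 39 s: each of the three jars stands in the holder of its own size and the top cup stands mid-pan on the scale, with the other two cups still nested and the bottle not moved.

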